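Hone a wavy form blade on a floating, top-heavy fixture

ROBOT

A 7-joint arm with a two-finger parallel gripper is mounted at the origin on the work surface. World frame = base frame: x ahead of the robot, y to its left, z up, the work surface at z = 0. Lengths are in m, angles in degrees, forces in N, time in s.
With the tool pointing down it reaches from about 0.425 to 1.025 m from the base axis. Payload 9.4 kg.
Tool frame: the origin (TCP) lies between the finger pads; the fingertips stand 11 mm ahead of it and the grasp point (between the pads) lies 8 mm behind it; z points along the fingers, y is the line along which they close (so a half turn about z gives the same grasp; the last joint's range is limited). The gripper opens to 85 mm and grips with 20 to 120 N. Pads are 22 mm wide; open, the fingers measure 114 mm over their backs; the gripper's body (76 mm by 85 mm) begins 54 mm behind the grasp point. The pads swing forward as they close: fully open they stand 13 mm farther back than shut.
Start: joints at [-68.68, 34.337, -0.143, 91.639, 0.103, 54.024, -4.572], TCP at [0.315, 0.653, 0.242] pointing down, gripper open.
Joint ranges: [-147.43, 147.43], [-19.82, 112.94], [-74.19, 73.91], [6.32, 146.72], [-59.91, 239.91], [6.04, 106.73], [-150.56, 150.56]. Speed limits (degrees/s): [127.2, 127.2, 172.46, 172.46, 180, 180, 180].

INTERFACE

Orientations are given as [roll, pitch, yaw] about the fixed x, y, z axes, in that order (R = Rz(yaw) Ry(pitch) Rx(roll)).
In Python, from cell import * gives the robot as it stands.
- The arm moves only by the tool play_rows, never from a script. Its argument "commands" is a list that holds one entry, the list of rows, each a list of 5 numbers: the shift along the tool's x, y, z in cm, then the turn about the tool's z in rad, then the opening, from 0 (shut) to 1 (fully open). In form: [[[tx, ty, tz, yaw, hand], ...]]. A call has 1 to 12 rows; each row is the pose to reach, as a shift and turn from the pose commanded when the call began, along the tool's axes at that moment; what a row does not reach only later rows make up. A row lasts 1/12 s, in which the tool goes at most 41.7 mm and 7.16 degrees, less where a joint would pass 70% of its speed; a pose out of reach is approached as far as the arm can. A call with a gripper value outside its range is refused whole. The fingers move at their own pace and stop on an object; "force" is the grip in N (left out, the last holds). Time passes only in rows, so rows that repeat a pose let the fingers close. It gives the time, the measured TCP pose, the force, the opening and the grip force at its end, in the units of the state.
- get_state(): the state, without advancing time (a new reading comes with each control period).
- camera(name): name is "side" or "top"; returns the picture (384x512x3 uint8, red, green, blue); there is no depth.
- camera_info(name): a dict with "mtx" (3x3 intrinsics, pixels), "eye" and "rotation" of the camera in the world. Camera axes: x right, y up, looking along -z (the intrinsics and any distortion apply to the point x, -y, -z); pixel columns grow to the right and rows downward; lengths in m; the calibration is good to about 2 mm. A picture is of the moment at which its call begins. camera_info takes no time and is no camera call.
- close_job(): hands the job in; it is judged then, once.
The state is a dict: "time_s": time; "joints": joint angles; "joint_velocities": joint speeds; "tau": joint torques, N m; "tcp_pos": TCP position; "ee_rot": TCP orientation; "force": force on the tool from outside, world axes, zero at the start; "moment": the same for the moment, N m; "width": opening from 0.0 (shut) to 1.0 (fully open); "finger_force": force on a finger pad.
Only numpy, scipy, OpenCV 4.12 (cv2) and the standard library are available. Lean on these libraries where they do the work, as an engineer would, in place of code of your own. Each camera call takes 0.05 s, during which the arm holds its last target. There are 200 camera calls.

TASK

Take the round honing stone out of its stand and press it on the left end (as the robot sees it) of the wavy blade edge until the fixture's carriage floats midway between its near and far stops, then hone the edge in one slow pass of about ten seconds to its right end. Because the carriage tips towards one stop or the other by itself, driven by its tipping weight, keep correcting the pressure all the way so that the carriage floats clear of both stops and the brass pointer stays between the two dark tabs (3 to 12 newtons), also for a second at each end. Then ease the stone back gently so that the blade does not snap, and finish while holding the stone up above the blade, clear of everything; touch the fixture only with the stone and leave the other things alone.

Things in the scene. Friction and masses are not known exactly. Their poses are not given: they have to be found in the camera images.
- stone: Honing stone, loose, 160 g, upright in its stand. Lower 85 mm: round grey stone, 30 mm diameter; above it a square wooden handle 32 x 32 mm, from 85 to 140 mm above the underside, faces along the body's x and y. Origin: centre of the underside; z up. Grip the handle from above, fingertips not below its lower end.
- stone_mid (a point): Point on the stone's axis 45 mm above its underside, the middle of the stone; this height should meet the blade.
- stand: Black stand fixed to the bench, left of the fixture: foot 80 x 80 mm and 8 mm thick, with a square open socket 46 mm outside, 36 mm inside, whose rim is 36 mm above the bench and whose floor is 11 mm above the bench. Origin: centre of its underside.
- edge_mid (a point): Middle of the blade's honing edge, at half the blade's height; moves with the blade, at rest 100 mm above the bench. x: level, away from the robot into the blade (pressing direction), y: to the left along the edge, z up. The upright steel edge is 200 mm long (|y| up to 100) and 40 mm tall (z -20 to 20). Room for the stone before, above and below it; the carriage begins 130 mm behind it at rest.
- edge_left (a point): Left end of the honing edge: on edge_mid's frame at x -20, y +80 mm, same height. The wavy edge seen from above, in edge_mid's frame: x = -10 mm * (1 - cos(2 pi y / 170 mm)) for |y| up to 85 mm and x = -20 mm beyond: a hollow in the middle, nearer the robot at both ends. The end parts, where the pass begins and finishes, have |y| from 65 to 95 mm.
- edge_right (a point): Right end of the honing edge: on edge_mid's frame at x -20, y -80 mm, same height.
- pointer (a point): Top of the brass pointer, fixed to the blade holder. It stands between the carriage's two dark upright tabs (81 mm apart, tops 58 mm above the carriage) when the pressure is right, 3 to 12 N.
- nest (a joint): Travel (m) of the sprung blade holder relative to the carriage, level along x of edge_mid: 0 at rest at its front stop, positive pushed away from the robot, back stop 0.125. Stiffness k = 130 N/m, no preload (0.054 is 7 N), damping 10 N s/m, mass 0.35 kg. The pointer is between the tabs from 0.023 to 0.092 (3 to 12 N). Let go suddenly it snaps back: ease off under 0.15 m/s.
- slide (a joint): Travel x (m) of the carriage under the blade holder, level along edge_mid's x: near stop 0 (rest), far stop 0.050. Oil damper c = 200 N s/m; inertia 2.9 kg in all. A tipping weight geared to it pushes it back to the robot, less and less the farther it is: c dx/dt = F - B sin(1.05 - x / 0.060 m), F = pressure, B = 11.9 N (9.9 to 14.5): unstable, it runs to a stop unless F is corrected.
- carriage (a point): Middle of the carriage's front top edge (plate 120 x 130 mm, top 76 mm above the bench), moving with it between dark stop blocks before and behind it on the ways. Behind it on the right a dark tipping weight (disc 56 mm, 0.8 kg, hidden +-20 %) on a 90 mm arm, pivot 80 mm up, leans 1.05 rad to the robot at rest and rises 1 rad per 60 mm of carriage travel.
- indicator_stand: Bystander: black magnetic base 55 x 65 x 55 mm with an upright steel post to 215 mm and a dial indicator. Origin: centre of its underside. Leave alone.
- oil_bottle: Bystander: small bottle, 52 mm diameter, 130 mm tall. Origin: centre of its underside. Leave alone.
- parts_tray: Bystander: flat aluminium tray 100 x 140 x 25 mm. Origin: centre of its underside. Leave alone.
Not all that is in view belongs to the job. What is shaped like the stone but blue is not meant.

How it is judged:
By the outcome, as a careful person would: the job done as asked, in the order asked, and still so for the second after the job is handed in, while the arm keeps its last pose, push and grip.
It also fails if it takes over 70 s, if anything falls off the work surface, if the arm or the gripper's body presses on something with over 40 N, if the wrist force passes 120 N, or if a joint passes its speed limit or range.

## Working session

There is one attempt and no reset: what is moved stays moved. The work goes in short steps, Python scripts to look and compute and a tool call to move; the robot and the scene stay as the last step left them, time stands still between calls to the robot, and variables do not carry over. Pictures are saved under pics/ and viewed, at most 10 in all, crops included, and the job is handed in when it is done.

Besides the shell and the picture viewer there is one more tool, called after "Request:" as name([rows], argument=value, ...), one row to a line, values as JSON. play_rows: Moves the arm, as the interface text tells. Its arguments: {"type":"object","properties":{"commands":{"type":"array"},"force":{"type":"number"}},"required":["commands"]}

```bash
mkdir -p pics; ls
python3 - <<'E'
from cell import *
import cv2
for n in("side","top"):
    i=camera_info(n);print(n,i)
    cv2.imwrite(f"pics/{n}0.png",cv2.resize(camera(n)[:,:,::-1],(800,600),interpolation=cv2.INTER_CUBIC))
s=get_state();print(s)
E
```

```text
pics
side {'mtx': array([[376.98589809,   0.        , 258.18613097],
       [  0.        , 376.98589809, 190.27832732],
       [  0.        ,   0.        ,   1.        ]]), 'eye': array([ 0.02771414, -0.78437421,  0.75107163]), 'rotation': array([ 54.15793391,  -0.06580297, -36.19846862])}
top {'mtx': array([[366.78827036,   0.        , 258.13142072],
       [  0.        , 366.78827036, 184.03140233],
       [  0.        ,   0.        ,   1.        ]]), 'eye': array([ 0.51591878, -0.09721633,  1.21682001]), 'rotation': array([  2.65689092,  -0.24102182, -90.31267298])}
{'time_s': 0.1, 'joints': array([-68.68223045,  34.38173947,  -0.14621083,  91.67541556,
         0.10467811,  54.02600604,  -4.57063764]), 'joint_velocities': array([-0.03688591, -0.09236053,  0.04144651, -0.09070705,  0.04803088,
        0.13986549, -0.00928539]), 'tau': array([ 5.99731022e-03, -7.77990746e+01,  1.57040935e+00, -2.58621937e+01,
        1.26538257e-02,  5.58418105e-03, -3.07523828e-05]), 'tcp_pos': array([0.31437783, 0.65283818, 0.24148623]), 'ee_rot': array([-1.79917397e+02,  8.66931095e-03,  1.54293877e+02]), 'force': array([-0.56018883, -0.08117902, -0.13900022]), 'moment': array([-0.03465232,  0.00647043,  0.04176655]), 'finger_force': 0.0, 'width': 1.0037981377867728}
```

View pics/side0.png

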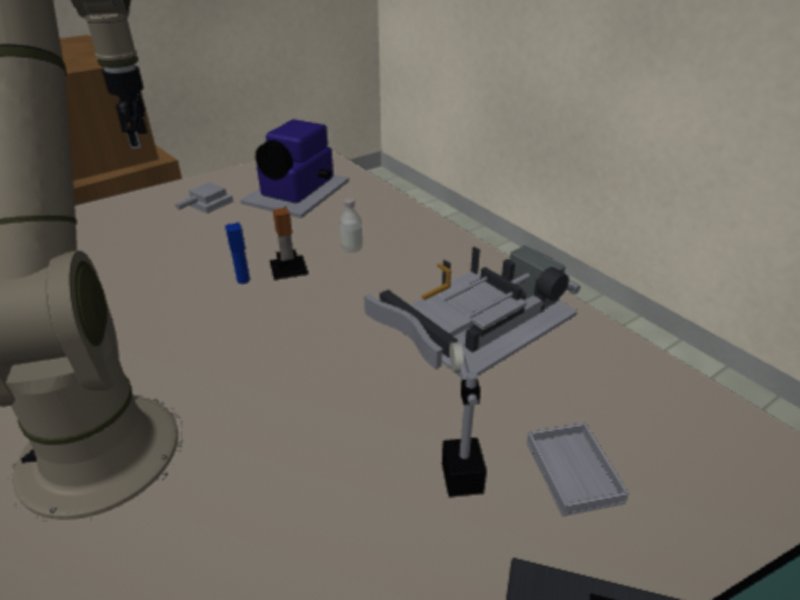

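View pics/top0.png

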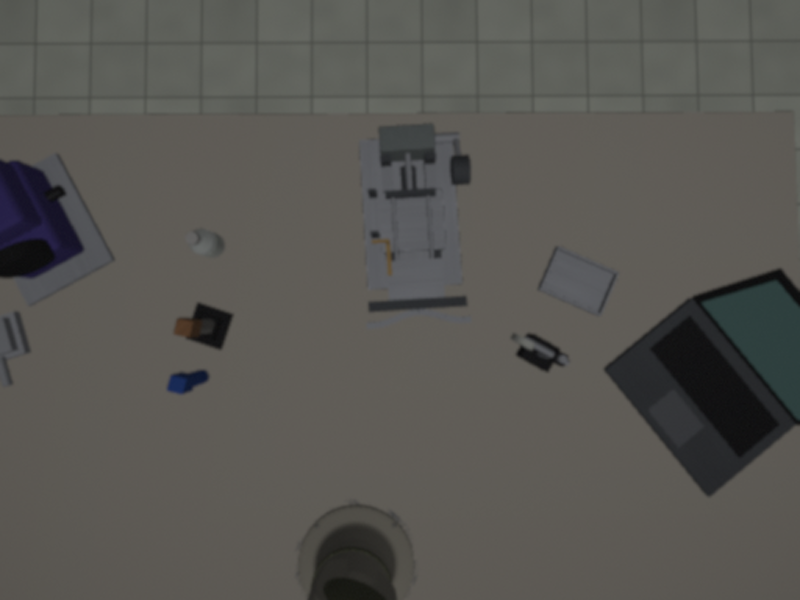

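The side view shows the stone with its orange handle at about (283,240) and the blade from (365,300) to (440,360). In the top view the handle is at (187,327) and the edge runs from (370,322) to (468,316). I'll enlarge these areas next.

```bash
cat > h.py <<'E'
from cell import *
import numpy as np, cv2
from scipy.spatial.transform import Rotation as R
from scipy.optimize import least_squares
I={n:camera_info(n) for n in("side","top")}
def proj(n,p):
    i=I[n];c=R.from_euler("xyz",i["rotation"],degrees=True).inv().apply(np.asarray(p)-i["eye"])
    q=np.atleast_2d(c)*[1,-1,-1];u=q@i["mtx"].T;return np.squeeze(u[:,:2]/u[:,2:])
def ray(n,uv):
    i=I[n];d=np.linalg.inv(i["mtx"])@[uv[0],uv[1],1];return i["eye"],R.from_euler("xyz",i["rotation"],degrees=True).apply(d*[1,-1,-1])
def onz(n,uv,z):
    e,d=ray(n,uv);return e+d*(z-e[2])/d[2]
def tri(a,b):
    r=least_squares(lambda p:np.r_[proj("side",p)-a,proj("top",p)-b],[.6,0,.1]);return r.x,r.fun
def crop(n,x0,y0,x1,y1,k,img=None):
    im=(camera(n) if img is None else img)[y0:y1,x0:x1,::-1]
    im=cv2.convertScaleAbs(im,alpha=1.6)
    im=cv2.resize(im,None,fx=k,fy=k,interpolation=cv2.INTER_CUBIC)
    st=10
    for x in range((x0+9)//10*10,x1,st):
        cv2.line(im,((x-x0)*k,0),((x-x0)*k,5),(0,255,255),1)
        if x%20==0: cv2.putText(im,str(x),((x-x0)*k,16),0,.35,(0,255,255),1)
    for y in range((y0+9)//10*10,y1,st):
        cv2.line(im,(0,(y-y0)*k),(5,(y-y0)*k),(0,255,255),1)
        if y%20==0: cv2.putText(im,str(y),(6,(y-y0)*k+4),0,.35,(0,255,255),1)
    return im
E
python3 - <<'E'
from h import *
cv2.imwrite("pics/a.png",np.hstack([crop("top",100,180,150,235,8),crop("side",165,125,205,180,8)]))
cv2.imwrite("pics/b.png",np.hstack([crop("top",225,70,310,215,4),crop("side",225,150,335,295,4)][:2]))
for n in("top","side"):
    print(proj(n,[.6,.35,.036]))
E
```

```text
[117.60837359 175.67925304]
[203.28038663 149.68902397]
```

View pics/a.png

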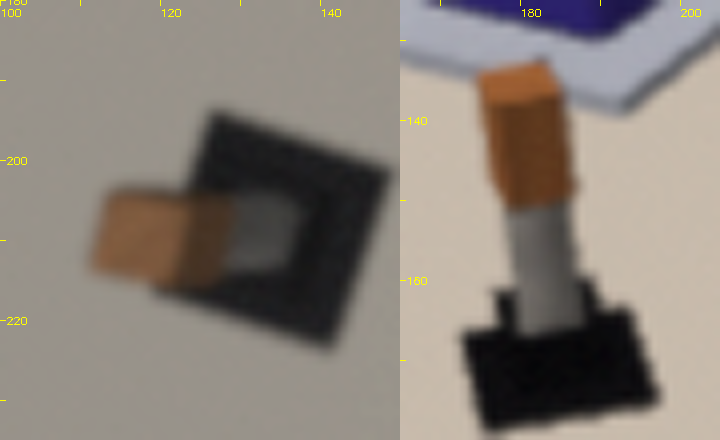

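View pics/b.png

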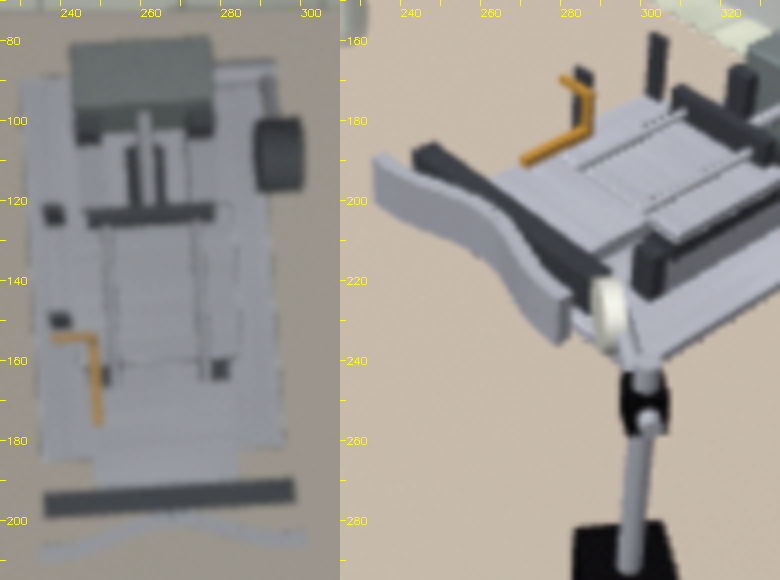

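In the crops the handle top is centred at top (117.6,209.3) and side (180.1,135.5). The blade's top edge has its left end at top (235,208.8) and side (233.3,189.3), and its right end at top (301.2,205).

Run:
```python
from h import *
np.set_printoptions(precision=4,suppress=True)
print("handle top",tri([180.1,135.5],[117.6,209.3]))
c=[onz("top",u,.151) for u in[(113.5,203.7),(123.7,204.4),(121.9,215.6),(111.2,213.5)]];print(np.array(c),np.mean(c,0))
c=[onz("side",u,.151) for u in[(175,134.4),(183.1,132.5),(185.2,136.9),(176.9,138.1)]];print(np.array(c),np.mean(c,0))
f=np.array([onz("top",u,.008) for u in[(126.5,193.75),(148.75,201.25),(141.6,224),(119,216.5)]]);print("foot",f,f.mean(0),np.degrees(np.arctan2(*(f[1]-f[0])[1::-1])),np.degrees(np.arctan2(*(f[2]-f[3])[1::-1])),np.degrees(np.arctan2(*(f[0]-f[3])[1::-1])))
f=np.array([onz("side",u,.008) for u in[(173,166.7),(193.8,163.8),(197.3,175.6),(175.8,178.7)]]);print("foot side",f.mean(0))
print("blade L",tri([233.3,189.3],[235,208.8]))
L=onz("top",(235,208.8),.12);Rr=onz("top",(301.2,205),.12);print(L,Rr,"mid",(L+Rr)/2,onz("top",(268,199.2),.12),np.degrees(np.arctan2(*(L-Rr)[1::-1])))
print(onz("side",(233.3,189.3),.12),onz("side",(233.3,200),.08),onz("side",(280,227.5),.12),onz("side",(280,236),.08))
B=[onz("top",(225+x/4,70+y/4),.076) for x,y in[(40,460),(285,448),(0,80)]];print(np.array(B))
```

```text
handle top (array([0.4947, 0.3065, 0.1471]), array([-0.2275, -0.0207,  0.0934, -0.1687]))
[[0.5105 0.3173 0.151 ]
 [0.5083 0.2878 0.151 ]
 [0.476  0.2926 0.151 ]
 [0.4822 0.3236 0.151 ]] [0.4943 0.3053 0.151 ]
[[0.4818 0.3164 0.151 ]
 [0.5107 0.3128 0.151 ]
 [0.5016 0.2796 0.151 ]
 [0.475  0.2883 0.151 ]] [0.4923 0.2993 0.151 ]
foot [[0.5423 0.3307 0.008 ]
 [0.5172 0.2573 0.008 ]
 [0.4428 0.2801 0.008 ]
 [0.4678 0.3544 0.008 ]] [0.4925 0.3056 0.008 ] -108.86273666764349 -108.55693943795232 -17.67233177852326
foot side [0.4921 0.2973 0.008 ]
blade L (array([ 0.4921, -0.0318,  0.1177]), array([ 0.4182,  0.0074, -0.2396,  0.3612]))
[ 0.4932 -0.0327  0.12  ] [ 0.5034 -0.2304  0.12  ] mid [ 0.4983 -0.1316  0.12  ] [ 0.5213 -0.1313  0.12  ] 92.96220630093218
[ 0.4894 -0.0338  0.12  ] [ 0.4892 -0.0314  0.08  ] [ 0.4942 -0.2411  0.12  ] [ 0.5028 -0.2326  0.08  ]
[[ 0.5662 -0.0303  0.076 ]
 [ 0.5745 -0.2211  0.076 ]
 [ 0.8659  0.0004  0.076 ]]
```

Request:
play_rows([
  [[-1.5,-1.2,0,-0.02,1],[-4,-3,0,-0.05,1],[-7,-5.3,0.5,-0.08,1],[-10,-7.6,1,-0.1,1],[-13,-9.9,1.5,-0.12,1],[-16,-12.2,2,-0.14,1],[-19,-14.5,2.5,-0.16,1],[-22,-16.8,3,-0.18,1],[-25,-19.1,3.5,-0.2,1],[-28,-21.4,4,-0.22,1],[-30.3,-23.1,4.5,-0.23,1],[-31.1,-23.7,5,-0.23,1]],
])

```text
time_s: 1.3
tcp_pos: [0.4944, 0.2995, 0.1922]
ee_rot: [-179.9, 0.1, 167.2]
force: [0.2, -0.8, 0.3]
width: 1.0
finger_force: 0.0
```

Run:
```python
from h import *
a=crop("top",95,165,155,235,7);b=crop("side",150,85,205,155,7)
s=get_state();print(s["time_s"],s["tcp_pos"],s["ee_rot"],s["force"],s["joints"])
print(tri([246.2,186.2],[236.2,193.8]))
cv2.imwrite("pics/c.png",np.hstack([a,b]))
```

```text
1.4 [0.49290993 0.30219869 0.19172825] [-1.79918864e+02 -1.10403735e-02  1.67210506e+02] [-0.49041051  0.61952877 -0.37161505] [-34.11605019  27.95609814  -4.3314716  113.77974655   3.33310206
  38.44904272  36.65284813]
(array([ 0.53624937, -0.03467842,  0.11187192]), array([ 0.71998161,  0.00078761, -0.41815877,  0.60640655]))
```

View pics/c.png

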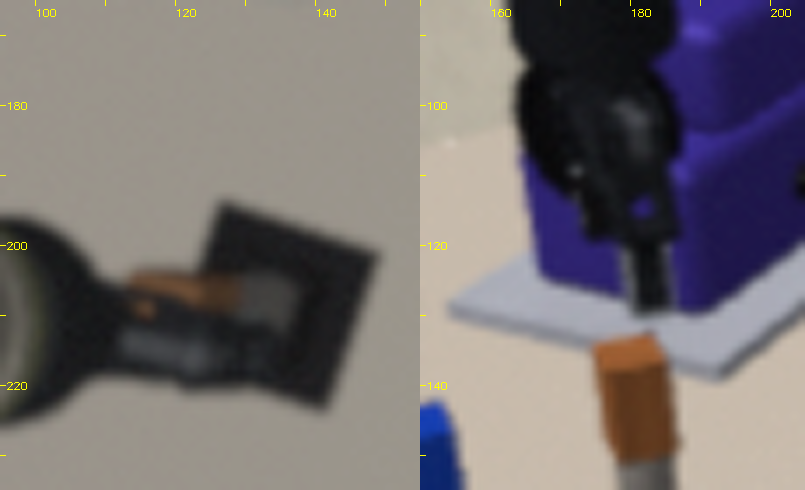

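The gripper is above the handle: in the top view the fingers run along row 214 with the handle at row 209, and in the side view the near finger is at (182,125). I'll check this against the projected TCP.

Run:
```python
from h import *
s=get_state();p=s["tcp_pos"];y=R.from_euler("xyz",s["ee_rot"],degrees=True).apply([0,1,0])
for n in("top","side"):
  for d in(-.045,0,.045): print(n,d,proj(n,p+d*y).round(1),proj(n,p+d*y+[0,0,-.01]).round(1),proj(n,p+d*y+[0,0,.04]).round(1))
  print(proj(n,[.4925,.304,.151]))
```

```text
top -0.045 [128.9 213.6] [130.1 213.5] [123.7 214.1]
top 0 [113.2 210.1] [114.6 210. ] [107.3 210.5]
top 0.045 [ 97.4 206.6] [ 99.  206.6] [ 91.  206.8]
[118.0328825  209.90771194]
side -0.045 [181.7 129.8] [182.  132.5] [180.2 118.4]
side 0 [178.4 124.2] [178.7 126.9] [176.9 113. ]
side 0.045 [175.2 118.8] [175.6 121.5] [173.7 107.9]
[179.48789379 134.91016358]
```

Request:
play_rows([
  [[0,0,1,0,1],[0,0,2.5,0,1],[0,0,4,0,1],[0,0,5.5,0,1],[0,0,7,0,1],[0,0,7.7,0,1],[0,0,8,0,1],[0,0,8,0,1],[0,0,8,0,0.7],[0,0,8,0,0.5],[0,0,8,0,0.35],[0,0,8,0,0.2]],
], force=60)

```text
time_s: 2.4
tcp_pos: [0.4922, 0.3049, 0.1129]
ee_rot: [180.0, 0.0, 167.5]
force: [0.1, -1.3, -0.1]
width: 0.452
finger_force: 0.0
```

Request:
play_rows([
  [[0,0,0,0,0.1],[0,0,0,0,0],[0,0,0,0,0],[0,0,0,0,0],[0,0,0,0,0]],
], force=110)

```text
time_s: 2.82
tcp_pos: [0.4927, 0.3054, 0.1131]
ee_rot: [179.9, 0.1, 167.5]
force: [-0.5, 1.7, 5.9]
width: 0.363
finger_force: 108.0
```

Request:
play_rows([
  [[0,0,-0.5,0,0],[0,0,-1.5,0,0],[0,0,-3,0,0],[0,0,-5,0,0],[0,0,-7,0,0],[0,0,-9,0,0],[0,0,-10.5,0.05,0],[-0.1,-1,-11,0.15,0],[-0.2,-3,-11,0.25,0],[-0.4,-5.5,-11,0.35,0],[-0.6,-8,-11,0.45,0],[-0.8,-11,-11,0.55,0]],
])

```text
time_s: 3.82
tcp_pos: [0.4753, 0.1952, 0.2229]
ee_rot: [180.0, -0.0, 135.7]
force: [0.2, -0.3, -0.8]
width: 0.362
finger_force: 108.2
```

Run:
```python
from h import *
s=get_state();p=s["tcp_pos"];print(s["time_s"],p,s["ee_rot"],s["force"],s["joints"],s["width"])
r=R.from_euler("xyz",s["ee_rot"],degrees=True);print(r.inv().apply(np.array([.44,-.055,.157])-p)*100, np.radians(s["ee_rot"][2]-93))
```

```text
3.8167 [0.47531686 0.19518355 0.22289427] [ 1.79976897e+02 -2.37306015e-02  1.35733353e+02] [ 0.23030672 -0.32601323 -0.83892749] [-31.90676764  21.47563101   4.3804331  120.45953585  -2.64336932
  38.13680494  19.98321805] 0.3622192975599418
[-14.9364658  -20.38338747   6.57502247] 0.7458377056568687
```

Request:
play_rows([
  [[-1.5,-2,0,0.08,0],[-3.5,-4.5,0,0.18,0],[-5.5,-7.3,0,0.28,0],[-7.5,-10,0,0.38,0],[-9.5,-12.8,0,0.48,0],[-11.4,-15.6,0,0.58,0],[-13.2,-18,0,0.67,0],[-14.5,-19.8,1,0.73,0],[-14.9,-20.4,2.5,0.745,0],[-14.9,-20.4,4.5,0.745,0],[-14.9,-20.4,6,0.745,0],[-14.9,-20.4,6.6,0.745,0]],
])

```text
time_s: 4.82
tcp_pos: [0.4402, -0.0547, 0.1553]
ee_rot: [-179.9, -0.0, 93.2]
force: [-0.5, -0.0, -1.9]
width: 0.363
finger_force: 108.3
```

Run:
```python
from h import *
F=[]
for k in range(8):
    im=camera(["side","top"][k%2]);F.append(get_state()["force"])
    if k==6: s_=im
    if k==7: t_=im
s=get_state();p=s["tcp_pos"];print(s["time_s"],p,s["ee_rot"],s["width"])
print(np.mean(F,0),np.std(F,0))
cv2.imwrite("pics/d.png",np.hstack([crop("top",215,150,315,230,4,t_),crop("side",215,140,310,220,4,s_)]))
np.save("base.npy",np.array([s_,t_]))
```

```text
5.2167 [ 0.44152338 -0.05443023  0.15703416] [ 1.79921245e+02 -4.44962790e-03  9.32867537e+01] 0.3625450059538625
[ 0.04673228 -0.01071698 -1.61143365] [0.49073866 0.61233054 0.40301463]
```

View pics/d.png

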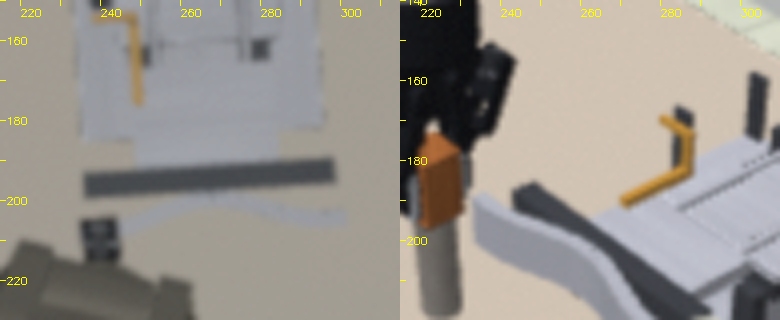

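The stone stands in front of the blade's left end, with its body at side (228,215) and the blade's left end at (233,190). The tabs, pointer and weight are all in view. I'll write a carriage-travel estimator that uses image matching and force.

```bash
cat > est.py <<'E'
from h import *
th=np.radians(2.9);ex=np.array([np.cos(th),np.sin(th),0]);ey=np.array([-ex[1],ex[0],0]);E0=np.array([.519,-.131,0])
ye=np.arange(-100,100.1,.2)/1e3;xe=np.where(abs(ye)<.085,-.010*(1-np.cos(2*np.pi*ye/.17)),-.02)
def centre(y):  # stone-axis x in the edge frame when just touching, at y
    m=abs(ye-y)<.015;return np.min(xe[m]-np.sqrt(.015**2-(ye[m]-y)**2))
base=dict(zip(("side","top"),np.load("base.npy")))
xs=np.arange(-.004,.0545,.0005)
tab=lambda n,uv:(lambda x,p=onz(n,uv,.125):p+x*ex)
def disc(n,uv):
    d=lambda x:.09*(-np.sin(1.05-x/.06)*ex+np.cos(1.05-x/.06)*np.array([0,0,1]))
    p=onz(n,uv,.08+.09*np.cos(1.05))-d(0);return lambda x:p+d(x)
feat=dict(topTab=("top",(238,123),(9,9),tab),topTab2=("top",(240,150.5),(9,9),tab),sideTab=("side",(303.5,163),(9,17),tab),topDisc=("top",(294.5,109),(15,23),disc),sideDisc=("side",(353,182),(21,23),disc))
def look(im):
    o={}
    for k,(n,uv,sz,f) in feat.items():
        w=f(n,uv);T=cv2.getRectSubPix(base[n],sz,uv)
        s=[]
        for x in xs:
            c=proj(n,w(x))
            s.append(cv2.matchTemplate(cv2.getRectSubPix(im[n],sz,tuple(map(float,c))),T,cv2.TM_CCOEFF_NORMED)[0,0])
        i=int(np.argmax(s));o[k]=(round(xs[i]*1e3,1),round(float(s[i]),2))
    return o
def report(N=1):
    F=[]
    for k in range(N):
        im={n:(camera(n),F.append(get_state()["force"]))[0] for n in("side","top")}
    s=get_state();d=s["tcp_pos"]-E0;y=d@ey;X=d@ex-centre(y);F=np.array(F)
    f=-F@ex
    print(f't {s["time_s"]:.2f} y {y*1e3:.1f} X {X*1e3:.1f} F {f.mean():.2f} lat {(F@ey).mean():.2f} Fz {F[:,2].mean():.2f} xF {(X-f.mean()/130)*1e3:.1f} z {s["tcp_pos"][2]:.4f} rot {np.round(s["ee_rot"],2)}')
    print(look(im));return im
E
python3 -c "
from est import *
report()"
```

```text
t 5.32 y 80.4 X -38.7 F -0.31 lat 0.10 Fz -1.13 xF -36.4 z 0.1568 rot [179.94  -0.    93.29]
{'topTab': (np.float64(0.0), 1.0), 'topTab2': (np.float64(0.0), 1.0), 'sideTab': (np.float64(0.0), 1.0), 'topDisc': (np.float64(0.0), 1.0), 'sideDisc': (np.float64(0.0), 1.0)}
```

Request:
play_rows([
  [[0,1,0,0,0],[0,2.2,0,0,0],[0,3,0,0,0],[0,3.5,0,0,0],[0,4,0,0,0],[0,4.6,0,0,0],[0,5.3,0,0,0],[0,6,0,0,0],[0,6.8,0,0,0],[0,7.6,0,0,0],[0,8.4,0,0,0],[0,8.9,0,0,0]],
])

```text
time_s: 6.32
tcp_pos: [0.5293, -0.0496, 0.156]
ee_rot: [-179.8, -0.0, 93.3]
force: [-9.1, -0.2, 3.2]
width: 0.363
finger_force: 109.1
```

```bash
python3 -c "
from est import *
report(4)"
```

```text
t 6.72 y 80.8 X 48.4 F 7.23 lat -0.30 Fz 2.53 xF -7.3 z 0.1559 rot [-1.7977e+02 -3.0000e-02  9.3250e+01]
{'topTab': (np.float64(0.0), 1.0), 'topTab2': (np.float64(0.5), 0.92), 'sideTab': (np.float64(-0.5), 0.93), 'topDisc': (np.float64(0.0), 1.0), 'sideDisc': (np.float64(0.0), 1.0)}
```

Request:
play_rows([
  [[0,0.3,0,0,0],[0,0.6,0,0,0],[0,0.9,0,0,0],[0,1.2,0,0,0],[0,1.5,0,0,0],[0,1.8,0,0,0],[0,2.1,0,0,0],[0,2.4,0,0,0],[0,2.6,0,0,0],[0,2.8,0,0,0],[0,3.0,0,0,0],[0,3.0,0,0,0]],
])

```text
time_s: 7.72
tcp_pos: [0.5574, -0.048, 0.1558]
ee_rot: [-179.6, -0.0, 93.2]
force: [-9.9, -0.1, 5.4]
width: 0.359
finger_force: 109.2
```

```bash
python3 -c "
from est import *
report(4)"
```

```text
t 8.12 y 81.0 X 77.1 F 10.58 lat -0.10 Fz 5.34 xF -4.3 z 0.1558 rot [-1.7964e+02 -4.0000e-02  9.3240e+01]
{'topTab': (np.float64(2.5), 0.94), 'topTab2': (np.float64(3.5), 0.92), 'sideTab': (np.float64(3.5), 0.86), 'topDisc': (np.float64(3.5), 1.0), 'sideDisc': (np.float64(1.5), 0.98)}
```

Request:
play_rows([
  [[0,0,0,0,0],[0,0,0,0,0],[0,0,0,0,0],[0,0,0,0,0],[0,0,0,0,0],[0,0,0,0,0],[0,0,0,0,0],[0,0,0,0,0]],
])

```text
time_s: 8.78
tcp_pos: [0.5572, -0.048, 0.1558]
ee_rot: [-179.7, -0.0, 93.2]
force: [-10.8, -0.8, 4.3]
width: 0.365
finger_force: 109.3
```

```bash
python3 -c "
from est import *
report(2)"
```

```text
t 8.98 y 80.9 X 77.3 F 9.93 lat -0.40 Fz 4.51 xF 0.9 z 0.1558 rot [-1.7966e+02 -4.0000e-02  9.3250e+01]
{'topTab': (np.float64(7.0), 0.98), 'topTab2': (np.float64(7.0), 0.93), 'sideTab': (np.float64(6.0), 0.88), 'topDisc': (np.float64(7.0), 1.0), 'sideDisc': (np.float64(3.0), 0.9)}
```

Request:
play_rows([
  [[0,0,0,0,0],[0,0,0,0,0],[0,0,0,0,0],[0,0,0,0,0],[0,0,0,0,0],[0,0,0,0,0],[0,0,0,0,0],[0,0,0,0,0],[0,0,0,0,0],[0,0,0,0,0],[0,0,0,0,0],[0,0,0,0,0]],
])

```text
time_s: 9.98
tcp_pos: [0.5574, -0.048, 0.1558]
ee_rot: [-179.7, -0.0, 93.2]
force: [-9.9, -0.3, 3.8]
width: 0.369
finger_force: 109.3
```

Request:
play_rows([
  [[0,0,0,0,0],[0,0,0,0,0],[0,0,0,0,0],[0,0,0,0,0],[0,0,0,0,0],[0,0,0,0,0],[0,0,0,0,0],[0,0,0,0,0],[0,0,0,0,0],[0,0,0,0,0],[0,0,0,0,0],[0,0,0,0,0]],
])

```text
time_s: 10.98
tcp_pos: [0.5576, -0.048, 0.1558]
ee_rot: [-179.7, -0.0, 93.2]
force: [-9.4, -0.4, 3.3]
width: 0.363
finger_force: 109.4
```

```bash
python3 -c "
from est import *
report(2)"
```

```text
t 11.18 y 81.0 X 77.7 F 8.87 lat -0.67 Fz 3.12 xF 9.5 z 0.1558 rot [-1.797e+02 -3.000e-02  9.325e+01]
{'topTab': (np.float64(15.5), 1.0), 'topTab2': (np.float64(16.0), 0.93), 'sideTab': (np.float64(16.5), 0.9), 'topDisc': (np.float64(16.0), 0.99), 'sideDisc': (np.float64(14.5), 0.75)}
```

Request:
play_rows([
  [[0,0,0,0,0],[0,0,0,0,0],[0,0,0,0,0],[0,0,0,0,0],[0,0,0,0,0],[0,0,0,0,0],[0,0,0,0,0],[0,0,0,0,0],[0,0,0,0,0],[0,0,0,0,0],[0,0,0,0,0],[0,0,0,0,0]],
])

```text
time_s: 12.18
tcp_pos: [0.5578, -0.048, 0.1558]
ee_rot: [-179.7, -0.0, 93.3]
force: [-8.2, -1.9, 2.7]
width: 0.362
finger_force: 109.2
```

Request:
play_rows([
  [[0,0,0,0,0],[0,0,0,0,0],[0,0,0,0,0],[0,0,0,0,0],[0,0,0,0,0],[0,0,0,0,0],[0,-0.1,0,0,0],[0,-0.2,0,0,0],[0,-0.3,0,0,0],[0,-0.4,0,0,0],[0,-0.5,0,0,0],[0,-0.6,0,0,0]],
])

```text
time_s: 13.18
tcp_pos: [0.5522, -0.0483, 0.1558]
ee_rot: [-179.8, -0.0, 93.3]
force: [-6.8, -1.2, 1.6]
width: 0.363
finger_force: 108.7
```

```bash
python3 -c "
from est import *
report(3)"
```

```text
t 13.48 y 80.9 X 72.3 F 7.48 lat -0.02 Fz 0.81 xF 14.8 z 0.1558 rot [-1.7976e+02 -2.0000e-02  9.3250e+01]
{'topTab': (np.float64(24.0), 0.99), 'topTab2': (np.float64(24.5), 0.93), 'sideTab': (np.float64(23.5), 0.93), 'topDisc': (np.float64(24.5), 0.98), 'sideDisc': (np.float64(24.5), 0.74)}
```

Request:
play_rows([
  [[0,-0.05,0,0,0],[0,-0.1,0,0,0],[0,-0.1,0,0,0],[0,-0.1,0,0,0],[0,-0.1,0,0,0],[0,-0.1,0,0,0],[0,-0.1,0,0,0],[0,-0.1,0,0,0],[0,-0.1,0,0,0],[0,-0.1,0,0,0],[0,-0.1,0,0,0],[0,-0.1,0,0,0]],
])

```text
time_s: 14.48
tcp_pos: [0.5514, -0.0484, 0.1558]
ee_rot: [-179.8, -0.0, 93.3]
force: [-6.2, -1.1, 0.9]
width: 0.361
finger_force: 108.7
```

```bash
cat > plan.py <<'E'
from est import *
import sys
report(1)
# contour-following ty (cm) for each of the coming seconds from the commanded y (mm) given
y0=float(sys.argv[1])/1e3;n=int(sys.argv[2])
for s in range(n):
    a=y0-.016*s;y=a-.016*np.arange(1,13)/12
    print(f"y {a*1e3:.1f}->",[round((centre(v)-centre(a)-.0061*(a-v))*100,2) for v in y])
E
python3 plan.py 80.9 10
```

```text
t 14.58 y 80.9 X 71.4 F 6.67 lat -0.72 Fz 0.01 xF 20.1 z 0.1558 rot [-1.7977e+02 -2.0000e-02  9.3250e+01]
{'topTab': (np.float64(25.0), 1.0), 'topTab2': (np.float64(25.5), 0.93), 'sideTab': (np.float64(24.5), 0.92), 'topDisc': (np.float64(25.5), 0.98), 'sideDisc': (np.float64(26.0), 0.74)}
y 80.9-> [np.float64(0.01), np.float64(0.01), np.float64(0.03), np.float64(0.04), np.float64(0.05), np.float64(0.07), np.float64(0.09), np.float64(0.11), np.float64(0.13), np.float64(0.15), np.float64(0.18), np.float64(0.2)]
y 64.9-> [np.float64(0.03), np.float64(0.06), np.float64(0.09), np.float64(0.13), np.float64(0.16), np.float64(0.2), np.float64(0.24), np.float64(0.27), np.float64(0.32), np.float64(0.36), np.float64(0.4), np.float64(0.44)]
y 48.9-> [np.float64(0.04), np.float64(0.09), np.float64(0.14), np.float64(0.18), np.float64(0.23), np.float64(0.28), np.float64(0.33), np.float64(0.38), np.float64(0.42), np.float64(0.47), np.float64(0.52), np.float64(0.57)]
y 32.9-> [np.float64(0.05), np.float64(0.09), np.float64(0.14), np.float64(0.19), np.float64(0.23), np.float64(0.27), np.float64(0.32)
[... 799 characters left out ...]
[np.float64(-0.05), np.float64(-0.1), np.float64(-0.15), np.float64(-0.2), np.float64(-0.25), np.float64(-0.3), np.float64(-0.35), np.float64(-0.4), np.float64(-0.45), np.float64(-0.5), np.float64(-0.54), np.float64(-0.59)]
y -47.1-> [np.float64(-0.05), np.float64(-0.09), np.float64(-0.14), np.float64(-0.18), np.float64(-0.22), np.float64(-0.27), np.float64(-0.31), np.float64(-0.34), np.float64(-0.38), np.float64(-0.42), np.float64(-0.45), np.float64(-0.48)]
y -63.1-> [np.float64(-0.03), np.float64(-0.06), np.float64(-0.09), np.float64(-0.11), np.float64(-0.14), np.float64(-0.16), np.float64(-0.18), np.float64(-0.2), np.float64(-0.22), np.float64(-0.23), np.float64(-0.24), np.float64(-0.25)]
```

Request:
play_rows([
  [[-0.13,-0.02,0,0,0],[-0.27,-0.04,0,0,0],[-0.4,-0.02,0,0,0],[-0.53,-0.01,0,0,0],[-0.67,0,0,0,0],[-0.8,0.02,0,0,0],[-0.93,0.04,0,0,0],[-1.07,0.06,0,0,0],[-1.2,0.08,0,0,0],[-1.33,0.1,0,0,0],[-1.47,0.13,0,0,0],[-1.6,0.15,0,0,0]],
])

```text
time_s: 15.58
tcp_pos: [0.5535, -0.0635, 0.1555]
ee_rot: [-179.7, -0.1, 93.3]
force: [-7.3, 1.9, -1.7]
width: 0.357
finger_force: 108.6
```

```bash
python3 plan.py 80.9 0
```

```text
t 15.68 y 65.4 X 70.7 F 6.27 lat 0.72 Fz -1.45 xF 22.5 z 0.1555 rot [-1.7973e+02 -6.0000e-02  9.3270e+01]
{'topTab': (np.float64(25.5), 1.0), 'topTab2': (np.float64(26.0), 0.93), 'sideTab': (np.float64(25.0), 0.93), 'topDisc': (np.float64(26.0), 0.99), 'sideDisc': (np.float64(26.5), 0.74)}
```

Request:
play_rows([
  [[-0.13,0,0,0,0],[-0.27,0,0,0,0],[-0.4,0.02,0,0,0],[-0.53,0.05,0,0,0],[-0.67,0.08,0,0,0],[-0.8,0.12,0,0,0],[-0.93,0.16,0,0,0],[-1.07,0.2,0,0,0],[-1.2,0.24,0,0,0],[-1.33,0.28,0,0,0],[-1.47,0.32,0,0,0],[-1.6,0.36,0,0,0]],
])

```text
time_s: 16.68
tcp_pos: [0.558, -0.0795, 0.1555]
ee_rot: [-179.7, -0.1, 93.3]
force: [-6.4, 0.7, -1.6]
width: 0.359
finger_force: 108.6
```

```bash
python3 plan.py 80.9 0
```

```text
t 16.78 y 49.2 X 70.0 F 6.76 lat 1.43 Fz -1.78 xF 18.0 z 0.1555 rot [-1.7974e+02 -5.0000e-02  9.3260e+01]
{'topTab': (np.float64(25.5), 0.99), 'topTab2': (np.float64(25.5), 0.93), 'sideTab': (np.float64(25.0), 0.94), 'topDisc': (np.float64(26.0), 0.99), 'sideDisc': (np.float64(26.0), 0.74)}
```

Request:
play_rows([
  [[-0.13,0.04,0,0,0],[-0.27,0.09,0,0,0],[-0.4,0.13,0,0,0],[-0.53,0.18,0,0,0],[-0.67,0.23,0,0,0],[-0.8,0.28,0,0,0],[-0.93,0.33,0,0,0],[-1.07,0.37,0,0,0],[-1.2,0.42,0,0,0],[-1.33,0.47,0,0,0],[-1.47,0.52,0,0,0],[-1.6,0.56,0,0,0]],
])

```text
time_s: 17.78
tcp_pos: [0.5645, -0.0952, 0.1554]
ee_rot: [-179.7, -0.1, 93.3]
force: [-6.3, 0.9, -2.0]
width: 0.362
finger_force: 108.6
```

```bash
python3 plan.py 80.9 0
```

```text
t 17.88 y 33.2 X 69.9 F 7.10 lat 0.19 Fz -1.99 xF 15.3 z 0.1555 rot [-1.7974e+02 -5.0000e-02  9.3260e+01]
{'topTab': (np.float64(25.0), 0.99), 'topTab2': (np.float64(25.0), 0.93), 'sideTab': (np.float64(24.5), 0.93), 'topDisc': (np.float64(25.5), 0.99), 'sideDisc': (np.float64(26.0), 0.75)}
```

Request:
play_rows([
  [[-0.13,0.06,0,0,0],[-0.27,0.12,0,0,0],[-0.4,0.18,0,0,0],[-0.53,0.23,0,0,0],[-0.67,0.28,0,0,0],[-0.8,0.33,0,0,0],[-0.93,0.38,0,0,0],[-1.07,0.42,0,0,0],[-1.2,0.46,0,0,0],[-1.33,0.5,0,0,0],[-1.47,0.53,0,0,0],[-1.6,0.57,0,0,0]],
])

```text
time_s: 18.88
tcp_pos: [0.571, -0.1107, 0.1554]
ee_rot: [-179.7, -0.1, 93.3]
force: [-6.7, 1.3, -2.0]
width: 0.357
finger_force: 108.6
```

```bash
python3 plan.py 80.9 0
```

```text
t 18.98 y 17.5 X 70.5 F 6.45 lat 0.87 Fz -1.28 xF 20.9 z 0.1554 rot [-1.7972e+02 -7.0000e-02  9.3270e+01]
{'topTab': (np.float64(24.5), 1.0), 'topTab2': (np.float64(25.0), 0.93), 'sideTab': (np.float64(24.5), 0.92), 'topDisc': (np.float64(25.5), 0.98), 'sideDisc': (np.float64(26.0), 0.75)}
```

Request:
play_rows([
  [[-0.13,0.04,0,0,0],[-0.27,0.08,0,0,0],[-0.4,0.12,0,0,0],[-0.53,0.15,0,0,0],[-0.67,0.17,0,0,0],[-0.8,0.19,0,0,0],[-0.93,0.21,0,0,0],[-1.07,0.22,0,0,0],[-1.2,0.23,0,0,0],[-1.33,0.24,0,0,0],[-1.47,0.25,0,0,0],[-1.6,0.25,0,0,0]],
])

```text
time_s: 19.98
tcp_pos: [0.5744, -0.126, 0.1553]
ee_rot: [-179.7, -0.1, 93.3]
force: [-6.5, 3.1, -1.0]
width: 0.36
finger_force: 108.6
```

```bash
python3 plan.py 80.9 0
```

```text
t 20.08 y 2.0 X 70.6 F 6.12 lat 1.78 Fz -1.91 xF 23.5 z 0.1553 rot [-1.797e+02 -1.100e-01  9.329e+01]
{'topTab': (np.float64(25.0), 0.99), 'topTab2': (np.float64(25.5), 0.93), 'sideTab': (np.float64(24.5), 0.92), 'topDisc': (np.float64(25.5), 0.98), 'sideDisc': (np.float64(26.0), 0.75)}
```

Request:
play_rows([
  [[-0.13,0,0,0,0],[-0.27,0,0,0,0],[-0.4,0,0,0,0],[-0.53,-0.01,0,0,0],[-0.67,-0.02,0,0,0],[-0.8,-0.04,0,0,0],[-0.93,-0.06,0,0,0],[-1.07,-0.08,0,0,0],[-1.2,-0.1,0,0,0],[-1.33,-0.13,0,0,0],[-1.47,-0.15,0,0,0],[-1.6,-0.18,0,0,0]],
])

```text
time_s: 21.08
tcp_pos: [0.5734, -0.1412, 0.1552]
ee_rot: [-179.7, -0.2, 93.3]
force: [-6.0, 5.4, -2.1]
width: 0.363
finger_force: 108.6
```

```bash
python3 plan.py 80.9 0
```

```text
t 21.18 y -13.2 X 70.2 F 7.05 lat 5.11 Fz -1.99 xF 15.9 z 0.1552 rot [-1.7968e+02 -1.7000e-01  9.3310e+01]
{'topTab': (np.float64(25.5), 1.0), 'topTab2': (np.float64(26.0), 0.93), 'sideTab': (np.float64(25.0), 0.93), 'topDisc': (np.float64(26.0), 0.99), 'sideDisc': (np.float64(26.5), 0.75)}
```

Request:
play_rows([
  [[-0.13,-0.03,0,0,0],[-0.27,-0.07,0,0,0],[-0.4,-0.11,0,0,0],[-0.53,-0.14,0,0,0],[-0.67,-0.18,0,0,0],[-0.8,-0.23,0,0,0],[-0.93,-0.27,0,0,0],[-1.07,-0.31,0,0,0],[-1.2,-0.36,0,0,0],[-1.33,-0.41,0,0,0],[-1.47,-0.46,0,0,0],[-1.6,-0.5,0,0,0]],
])

```text
time_s: 22.18
tcp_pos: [0.5692, -0.1569, 0.1551]
ee_rot: [-179.7, -0.2, 93.4]
force: [-6.1, 6.9, -2.9]
width: 0.359
finger_force: 108.6
```

```bash
python3 plan.py 80.9 0
```

```text
t 22.28 y -28.7 X 69.7 F 6.60 lat 6.71 Fz -2.00 xF 19.0 z 0.1551 rot [-179.66   -0.22   93.33]
{'topTab': (np.float64(25.5), 0.99), 'topTab2': (np.float64(26.0), 0.93), 'sideTab': (np.float64(26.0), 0.9), 'topDisc': (np.float64(26.0), 0.99), 'sideDisc': (np.float64(26.5), 0.74)}
```

Request:
play_rows([
  [[-0.13,-0.06,0,0,0],[-0.27,-0.12,0,0,0],[-0.4,-0.17,0,0,0],[-0.53,-0.22,0,0,0],[-0.67,-0.27,0,0,0],[-0.8,-0.32,0,0,0],[-0.93,-0.37,0,0,0],[-1.07,-0.42,0,0,0],[-1.2,-0.47,0,0,0],[-1.33,-0.52,0,0,0],[-1.47,-0.57,0,0,0],[-1.6,-0.62,0,0,0]],
])

```text
time_s: 23.28
tcp_pos: [0.564, -0.1732, 0.1551]
ee_rot: [-179.7, -0.2, 93.3]
force: [-7.6, 7.1, -2.0]
width: 0.363
finger_force: 108.6
```

```bash
python3 plan.py 80.9 0
```

```text
t 23.38 y -44.7 X 69.5 F 6.91 lat 6.69 Fz -2.14 xF 16.3 z 0.1551 rot [-179.66   -0.22   93.33]
{'topTab': (np.float64(25.0), 0.99), 'topTab2': (np.float64(25.5), 0.93), 'sideTab': (np.float64(24.5), 0.63), 'topDisc': (np.float64(26.0), 0.98), 'sideDisc': (np.float64(26.0), 0.74)}
```

Request:
play_rows([
  [[-0.13,-0.05,0,0,0],[-0.27,-0.1,0,0,0],[-0.4,-0.14,0,0,0],[-0.53,-0.19,0,0,0],[-0.67,-0.23,0,0,0],[-0.8,-0.28,0,0,0],[-0.93,-0.32,0,0,0],[-1.07,-0.36,0,0,0],[-1.2,-0.4,0,0,0],[-1.33,-0.44,0,0,0],[-1.47,-0.47,0,0,0],[-1.6,-0.5,0,0,0]],
])

```text
time_s: 24.38
tcp_pos: [0.5599, -0.1899, 0.1551]
ee_rot: [-179.7, -0.2, 93.3]
force: [-7.4, 5.9, -1.5]
width: 0.357
finger_force: 108.6
```

```bash
python3 plan.py 80.9 0
```

```text
t 24.48 y -61.2 X 69.7 F 6.11 lat 5.47 Fz -1.54 xF 22.7 z 0.1551 rot [-179.67   -0.2    93.31]
{'topTab': (np.float64(25.0), 0.99), 'topTab2': (np.float64(25.0), 0.93), 'sideTab': (np.float64(26.0), 0.58), 'topDisc': (np.float64(25.5), 0.99), 'sideDisc': (np.float64(26.0), 0.75)}
```

Request:
play_rows([
  [[-0.14,-0.02,0,0,0],[-0.28,-0.05,0,0,0],[-0.42,-0.07,0,0,0],[-0.56,-0.1,0,0,0],[-0.7,-0.12,0,0,0],[-0.84,-0.14,0,0,0],[-0.98,-0.16,0,0,0],[-1.12,-0.18,0,0,0],[-1.26,-0.2,0,0,0],[-1.4,-0.21,0,0,0],[-1.54,-0.22,0,0,0],[-1.68,-0.22,0,0,0]],
])

```text
time_s: 25.48
tcp_pos: [0.5587, -0.2073, 0.1552]
ee_rot: [-179.7, -0.2, 93.3]
force: [-6.5, 3.2, -1.6]
width: 0.361
finger_force: 108.6
```

```bash
python3 plan.py 80.9 0
```

```text
t 25.58 y -78.7 X 70.6 F 6.61 lat 3.94 Fz -1.53 xF 19.7 z 0.1552 rot [-1.797e+02 -1.600e-01  9.328e+01]
{'topTab': (np.float64(24.5), 1.0), 'topTab2': (np.float64(25.0), 0.93), 'sideTab': (np.float64(21.5), 0.27), 'topDisc': (np.float64(25.0), 0.99), 'sideDisc': (np.float64(26.0), 0.75)}
```

Request:
play_rows([
  [[-0.1,0.03,0,0,0],[-0.1,0.03,0,0,0],[-0.1,0.03,0,0,0],[-0.1,0.03,0,0,0],[-0.1,0.03,0,0,0],[-0.1,0.03,0,0,0],[-0.1,0.03,0,0,0],[-0.1,0.03,0,0,0],[-0.1,0.03,0,0,0],[-0.1,0.03,0,0,0],[-0.1,0.03,0,0,0],[-0.1,0.03,0,0,0]],
])

```text
time_s: 26.58
tcp_pos: [0.5591, -0.2087, 0.1552]
ee_rot: [-179.7, -0.1, 93.3]
force: [-6.9, 3.5, -1.8]
width: 0.363
finger_force: 108.6
```

```bash
python3 plan.py 80.9 0
```

```text
t 26.68 y -79.6 X 71.0 F 7.13 lat 3.62 Fz -1.90 xF 16.2 z 0.1552 rot [-1.797e+02 -1.500e-01  9.329e+01]
{'topTab': (np.float64(25.0), 1.0), 'topTab2': (np.float64(25.5), 0.93), 'sideTab': (np.float64(17.0), 0.3), 'topDisc': (np.float64(25.5), 0.98), 'sideDisc': (np.float64(26.0), 0.75)}
```

Request:
play_rows([
  [[0,0,0,0,0],[0,0,0,0,0],[0,0,0,0,0],[0,0,0,0,0]],
])

```text
time_s: 27.02
tcp_pos: [0.5591, -0.2087, 0.1552]
ee_rot: [-179.7, -0.1, 93.3]
force: [-6.1, 2.9, -2.2]
width: 0.36
finger_force: 108.6
```

```bash
python3 -c "
from h import *
print(tri([291.8,227.5],[329.6,215.7]),tri([302,246],[346,225]))
s=get_state();print(s['joints'],s['tcp_pos'])"
```

```text
(array([ 0.474266  , -0.30456362,  0.17560601]), array([-0.33637105,  0.01754719,  0.25605847, -0.32896204])) (array([ 0.45343239, -0.35699469,  0.16983877]), array([-2.41117718,  0.14593594,  1.96022666, -2.47208411]))
[  6.05336495  32.52347722  13.30083185 113.62329886 -12.34909786
  35.51904676  30.75401551] [ 0.55913732 -0.20873525  0.15523399]
```

Request:
play_rows([
  [[0,-0.2,0,0,0],[0,-0.5,0,0,0],[0,-0.9,0,0,0],[0,-1.3,0,0,0],[0,-1.8,0,0,0],[0,-2.3,0,0,0],[0,-2.8,0,0,0],[0,-3.3,0,0,0],[0,-3.8,0,0,0],[0,-4.3,0,0,0],[0,-4.7,0,0,0],[0,-5.1,0,0,0]],
])

```text
time_s: 28.02
tcp_pos: [0.5102, -0.213, 0.1565]
ee_rot: [179.9, 0.0, 93.3]
force: [-1.7, 1.2, -2.6]
width: 0.363
finger_force: 108.5
```

Request:
play_rows([
  [[0,-0.3,0,0,0],[0,-0.6,0,0,0],[0,-0.9,0,0,0],[0,-1.2,0,0,0],[0,-1.5,0,0,0],[0,-1.8,0,0,0],[0,-2.1,0,0,0],[0,-2.4,0,0,0],[0,-2.7,0,0,0],[0,-3,0,0,0],[0,-3.3,0,0,0],[0,-3.6,0,0,0]],
])

```text
time_s: 29.02
tcp_pos: [0.4743, -0.2149, 0.1564]
ee_rot: [180.0, 0.0, 93.3]
force: [-0.4, -0.1, -1.7]
width: 0.357
finger_force: 108.8
```

```bash
python3 plan.py 80.9 0
```

```text
t 29.12 y -81.5 X -14.4 F 1.21 lat -0.14 Fz -1.87 xF -23.7 z 0.1564 rot [-180.     -0.     93.25]
{'topTab': (np.float64(0.0), 1.0), 'topTab2': (np.float64(0.0), 1.0), 'sideTab': (np.float64(0.0), 1.0), 'topDisc': (np.float64(0.0), 1.0), 'sideDisc': (np.float64(0.0), 1.0)}
```

Request:
play_rows([
  [[0.5,-0.5,0,0,0],[1,-1,0,0,0],[1.6,-1.5,-0.5,0,0],[2.4,-1.5,-1.5,0,0],[3.2,-1.5,-3,0,0],[4,-1.5,-5,0,0],[4.8,-1.5,-7,0,0],[5.6,-1.5,-9,0,0],[6.4,-1.5,-11,0,0],[7.2,-1.5,-12.5,0,0],[8,-1.2,-13.7,0,0],[8,-0.5,-14,0,0]],
])

```text
time_s: 30.12
tcp_pos: [0.4647, -0.1334, 0.2989]
ee_rot: [179.8, -0.0, 93.4]
force: [0.2, -0.2, -1.7]
width: 0.36
finger_force: 108.8
```

Request:
play_rows([
  [[0,0.6,0,0,0],[0,1.4,0,0,0],[0,2.2,0,0,0],[0,3,0,0,0],[0,3.7,0,0,0],[0,4.1,0,0,0],[0,4.2,0,0,0],[0,4.2,0,0,0],[0,4.2,0,0,0],[0,4.2,0,0,0],[0,4.2,0,0,0],[0,4.2,0,0,0]],
])

```text
time_s: 31.12
tcp_pos: [0.5065, -0.1328, 0.2964]
ee_rot: [180.0, -0.0, 93.3]
force: [0.4, -0.6, -2.0]
width: 0.362
finger_force: 108.8
```

Run:
```python
from est import *
im=report(2)
cv2.imwrite("pics/e.png",cv2.resize(im["side"][:,:,::-1],(800,600)))
print(get_state()["width"])
```

```text
t 31.32 y -1.2 X 2.6 F 0.24 lat 0.34 Fz -1.40 xF 0.8 z 0.2964 rot [179.99   0.    93.27]
{'topTab': (np.float64(0.0), 1.0), 'topTab2': (np.float64(0.0), 1.0), 'sideTab': (np.float64(0.0), 1.0), 'topDisc': (np.float64(0.0), 1.0), 'sideDisc': (np.float64(0.0), 1.0)}
0.3618947844494868
```

View pics/e.png

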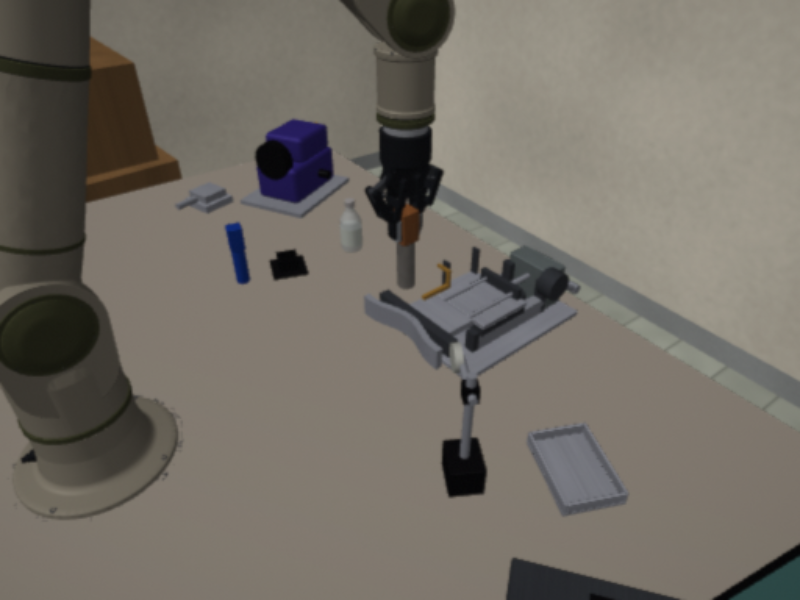

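The stone hangs upright at about (406,260), above the blade and clear of everything, and the fixture is back at rest. I'm handing the job in.

```bash
python3 -c "
from cell import *
print(close_job())"
```

```text
the job is handed in; nothing more can be done
None
```

I honed the edge from left to right in about 11 s with the carriage floating at about 25 mm and the pressure readings at 6 to 7 N, eased the stone back gently, and handed the job in with the stone held up above the blade; no verdict came back.

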